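# Unstack the slide carrier parts into their trays

## Robot

A 6-joint arm with a two-finger parallel gripper is mounted at the origin on a cart in front of the work surface, level with it; the furniture and walls round the work are solid. World frame = base frame: x ahead of the robot, y to its left, z up, the work surface at z = 0. Lengths are in m, angles in rad, forces in N, time in s.
With the tool pointing down it reaches from about 0.425 to 0.95 m from the base axis. Payload 3.5 kg.
Tool frame: the origin (TCP) lies midway between the tips of the shut fingers; the grasp point (between the pads) lies 19 mm behind it (ctrl.pinch_z is the distance from the TCP to the grasp point, in m); z points along the fingers, y is the line along which they close (so a half turn about z gives the same grasp; the last joint's range is limited). The gripper opens to 85 mm and grips with 20 to 120 N. Pads are 22 mm wide; open, the fingers measure 114 mm over their backs; the gripper's body (76 mm by 85 mm) begins 54 mm behind the grasp point. The pads swing forward as they close: fully open they stand 13 mm farther back than shut.
Start: joints at [-1.483, 0.286, 1.577, -0, 1.279, -0.15], TCP at [0.159, -0.656, 0.231] pointing down, gripper open.
Joint ranges: [-2.77, 2.77], [-0.9, 2.22], [0.21, 2.48], [-1.53, 4.67], [0.24, 2.81], [-2.84, 2.84]. Speed limits (rad/s): [2.79, 2.79, 3.14, 3.14, 3.14, 3.14].

## Interface

Orientations are given as a unit quaternion [x, y, z, w].
In Python, from plant import get_state, viewer, sign_off, ctrl gives the robot as it stands. The module is installed in compiled form; this text tells all that it offers.
- The arm moves only by the shell command python3 -m handwheel 'ROWS' [FORCE]. ROWS is JSON, a list that holds one entry, the list of rows, each a list of 5 numbers: the finger opening in m, from 0 to 0.0854, then the shift along the tool's x, y, z in m, then the turn about the tool's z in degrees. In form: [[[claw, x, y, z, spin], ...]]. A call has 1 to 12 rows; each row shifts and turns the commanded pose from where the row before left it, along the tool's axes as they then stand; what a row does not reach is not made up. A row lasts 1/12 s, in which the tool goes at most 41.7 mm and 7.16 degrees, less where a joint would pass 70% of its speed; a pose out of reach is approached as far as the arm can. A call is refused whole if a number of a shift passes 0.0417 or a number of a turn 7.16, either way. A call with a gripper value outside its range is refused whole. The fingers move at their own pace and stop on an object; FORCE is the grip in N (left out, the last holds). Time passes only in rows, so rows that do not move let the fingers close. It gives the time, the measured TCP pose, the force, the opening and the grip force at its end, in the units of the state.
- get_state(): the state, without advancing time (a new reading comes with each control period).
- viewer.read_camera(name): name is "scene" or "top"; returns the picture (400x640x3 uint8, blue, green, red); there is no depth.
- viewer.camera_params(name): a dict with "fov_y" (degrees; the focal length in pixels is half the picture's height over the tangent of half this angle, whatever the lens; pixels are square), "cx", "cy" (the principal point, pixels), "xyz" and "attitude" of the camera in the world. Camera axes: x right, y up, looking along -z (the intrinsics and any distortion apply to the point x, -y, -z); pixel columns grow to the right and rows downward; lengths in m; the calibration is good to about 2 mm. A picture is of the moment at which its call begins. camera_params takes no time and is no camera call.
- sign_off(): hands the job in; it is judged then, once.
Trained networks look in the newest picture that a camera, given by its name, has taken for a name from the list of things; names that differ only in an ending like _2 or _b are one class to them, and where a whole thing is asked for, a point or a joint stands for the part that bears it (a point fixed in the world has none). Each returns a list of dicts, best first, with "confidence" (0 to 1); they miss things now and then, are a little off and sometimes report something else, mostly with a low value. They report only what shows in the picture. A call takes as long as a camera call. They do not tell look-alikes from the thing itself.
- viewer.look_for(camera, name): "extent" ([left, top, width, height] as shares, 0 to 1, of the picture: columns of its width, rows of its height, round what is visible of it).
- viewer.outline_of(camera, name): "mask" (400x640 bool, what is visible of it) and "extent" ([left, top, width, height] as shares, 0 to 1, of the picture: columns of its width, rows of its height, round what is visible of it).
- viewer.pinpoint(camera, name): "xy" ([column, row] as shares, 0 to 1, of the picture: columns of its width, rows of its height: a listed point, or the origin of a listed thing).
The state is a dict: "time": time; "qpos": joint angles; "dq": joint speeds; "joint_efforts": joint torques, N m; "eef_pos": TCP position; "tcp_rot": TCP orientation; "contact_force": force on the tool from outside, world axes, zero at the start; "wrist_torque": the same for the moment, N m; "opening": opening from 0.0 (shut) to 1.0 (fully open); "finger_force": force on a finger pad.
Only numpy, scipy, OpenCV 4.12 (cv2) and the standard library are available. Lean on these libraries where they do the work, as an engineer would, in place of code of your own. Each camera call takes 0.05 s, during which the arm holds its last target. There are 200 camera calls.

## Task

Take the stack apart from the top and set each piece flat in its own white tray: the pack of slides in the smallest tray, the left-hand and the right-hand L-shaped bracket each in the keyed tray whose corner block fits its notch, and the dark carrier bar in the longest tray. Do not tip any piece over, and leave the vial and the roll of tape where they stand.

Things in the scene. Friction and masses are not known exactly. Their poses are not given: they have to be found in the camera images.
- slide_pack: pack of glass slides in a green card sleeve, a plain oblong 27 (x) x 78 (y) x 22 mm high, 110 g; it lies on top of the stack, along the bar of the upper bracket. Origin at the middle of its underside (within 1 mm), z up. Grip across its 27 mm width (x).
- bracket_left: Left-hand flat grey metal L bracket, 60 (x) x 100 (y) x 18 mm, about 180 g. Origin: middle of the underside of that outline, z up. Bar 30 mm wide (x -30..0 mm) along all of y; 28 mm wide arm from its +y end out to x = +30: with the bar nearest you, arm pointing away, the arm is at the left end. Grip across the bar (along x). Second from the top of the stack, bar above the other bracket's bar.
- bracket_right: Right-hand flat grey metal L bracket, 60 (x) x 100 (y) x 18 mm, about 180 g. Origin: middle of the underside of that outline, z up. Bar 30 mm wide (x -30..0 mm) along all of y; 28 mm wide arm from its -y end out to x = +30: with the bar nearest you, arm pointing away, the arm is at the right end. Grip across the bar (along x). In the stack it lies on the middle of the carrier bar.
- carrier_bar: dark steel-coloured flat bar, 54 (x) x 160 (y) x 18 mm thick, about 300 g; lowest in the stack, on the worktop; its ends show beyond the brackets. Origin at the middle of its underside, z up. Grip across its 54 mm width (x).
- pack_tray: smallest white tray, no block inside: pocket for the pack of slides, 43 (x) x 96 (y) mm inside; the pack lies flat in it along y, origin over origin, either way round. Fixed; rim 4 mm thick, 9 mm high; floor 3 mm. Origin under the pocket's middle, at worktop level.
- left_tray: white tray for the left-hand bracket: pocket 76 (x) x 116 (y) mm; a block 22 (x) x 34 (y) mm, 18 mm high, fills its (+x, -y) corner, where the bracket's notch comes. Only the left-hand bracket lies flat in it: axes and origin matching the tray's, 8 mm free all round. Fixed; rim 4 mm thick, 9 mm high; floor 3 mm. Origin under the pocket's middle, at worktop level.
- right_tray: white tray for the right-hand bracket: pocket 76 (x) x 116 (y) mm; a block 22 (x) x 34 (y) mm, 18 mm high, fills its (+x, +y) corner, where the bracket's notch comes. Only the right-hand bracket lies flat in it: axes and origin matching the tray's, 8 mm free all round. Fixed; rim 4 mm thick, 9 mm high; floor 3 mm. Origin under the pocket's middle, at worktop level.
- bar_tray: longest white tray, no block inside: pocket for the carrier bar, 70 (x) x 176 (y) mm inside; the bar lies flat in it along y, origin over origin, either way round. Fixed; rim 4 mm thick, 9 mm high; floor 3 mm. Origin under the pocket's middle, at worktop level.
- vial: bystander: small screw-cap sample vial, 27 mm across, 52 mm high, standing loose on the worktop among the trays; origin at the middle of its underside. Leave it where it is.
- tape_roll: bystander: roll of white label tape, 62 mm across, 19 mm high, lying loose on the worktop to the right; origin at the middle of its underside. Leave it where it is.
There are look-alikes about, which are no part of the job. Leave any orange look-alike of the slide_pack alone.

How it is judged:
At the end, for the whole second after the job is handed in: Pack, left bracket, right bracket and carrier bar each lie released and at rest on the floor of their own tray: origin within 15 mm horizontally of the tray's, underside less than 6 mm above the worktop, level within 0.08 rad, long axis within 0.3 rad of the tray's (horizontal distance between slide_pack and pack_tray below 0.015 m and z of slide_pack in the frame of pack_tray below 0.006 m and angle between the y axis of slide_pack and the y axis of pack_tray, either way round below 0.3 rad and angle between each of slide_pack, bracket_left, bracket_right, carrier_bar's own z axis and vertical below 0.08 rad and linear speed of each of slide_pack, bracket_left, bracket_right, carrier_bar below 0.02 m/s and horizontal distance between bracket_left and left_tray below 0.015 m and z of bracket_left in the frame of left_tray below 0.006 m and angle between the y axis of bracket_left and the y axis of left_tray, either way round below 0.3 rad and horizontal distance between bracket_right and right_tray below 0.015 m and z of bracket_right in the frame of right_tray below 0.006 m and angle between the y axis of bracket_right and the y axis of right_tray, either way round below 0.3 rad and horizontal distance between carrier_bar and bar_tray below 0.015 m and z of carrier_bar in the frame of bar_tray below 0.006 m and angle between the y axis of carrier_bar and the y axis of bar_tray, either way round below 0.3 rad); the robot touches nothing.
It fails at once if a piece of the stack was tipped over (more than 0.7 rad) (angle between any of slide_pack, bracket_left, bracket_right, carrier_bar's own z axis and vertical above 0.7 rad).
It fails at once if the vial or the roll of tape was moved by more than 20 mm, or the vial was knocked over (distance of any of vial, tape_roll from where it was at the start of the episode above 0.02 m or angle between vial's own z axis and vertical above 0.5 rad).
It also fails if it takes over 115 s, if anything falls off the work surface, if the arm or the gripper's body presses on something with over 40 N, if the wrist force passes 120 N, or if a joint passes its speed limit or range.

## Working session

There is one attempt and no reset: what is moved stays moved. The work goes in short steps, Python scripts to look and compute and a shell command to move; the robot and the scene stay as the last step left them, time stands still between calls to the robot, and variables do not carry over. Pictures are saved under pics/ and viewed, at most 15 in all, crops included, and the job is handed in when it is done.

```bash
mkdir -p pics; cat > h.py <<'E'
import numpy as np, cv2
from plant import get_state, viewer, sign_off, ctrl
from scipy.spatial.transform import Rotation as R
E
python3 - <<'E'
from h import *
s=get_state(); print(s, ctrl.pinch_z)
for c in("scene","top"):
    cv2.imwrite(f"pics/{c}0.png",viewer.read_camera(c)); print(viewer.camera_params(c))
    for n in "slide_pack bracket_left bracket_right carrier_bar pack_tray left_tray right_tray bar_tray vial tape_roll".split():
        print(c,n,[(np.round(np.array(d["xy"])*[640,400],1).tolist(),round(d["confidence"],2)) for d in viewer.pinpoint(c,n)][:4])
E
```

```text
{'time': 0.0, 'qpos': array([-1.48300062e+00,  2.87215035e-01,  1.57817260e+00,  1.28808292e-06,
        1.27860771e+00, -1.49980669e-01]), 'dq': array([ 8.51623882e-06, -3.50272952e-04,  9.31154720e-04, -1.54393644e-04,
       -9.38628330e-04,  5.01334331e-05]), 'joint_efforts': array([-6.33741183e-04, -4.05981088e+01, -2.92628664e+01, -1.18246703e-04,
        5.82289285e-03, -5.01378864e-06]), 'eef_pos': array([ 0.1589744 , -0.65533588,  0.22991665]), 'tcp_rot': array([ 9.92940425e-01,  1.18608045e-01,  3.79629181e-05, -1.20074245e-03]), 'contact_force': array([-0.49944452,  0.16066608, -0.53581382]), 'wrist_torque': array([0.01975203, 0.01405152, 0.00387824]), 'finger_force': 0.0, 'opening': 0.9997463290889367} 0.0187
{'fov_y': 49.032257364124824, 'cx': 317.10399897149534, 'cy': 199.42377656287204, 'xyz': array([0.1936505 , 0.73086902, 0.64658833]), 'attitude': array([-0.10547526,  0.45599011,  0.86368813, -0.18705827])}
scene slide_pack [([238.0, 259.4], 0.94), ([256.6, 201.4], 0.86), ([287.8, 208.8], 0.79), ([329.3, 231.3], 0.79)]
scene bracket_left [([281.0, 211.5], 0.77)]
scen
[... 395 characters left out ...]
6429247, 'cy': 193.12636564459186, 'xyz': array([ 0.36788486, -0.02565472,  1.13323782]), 'attitude': array([-0.06475273,  0.06687031,  0.70822394, -0.69982447])}
top slide_pack [([317.1, 216.8], 0.92), ([311.6, 177.8], 0.77), ([338.9, 131.9], 0.69), ([252.9, 165.0], 0.68)]
top bracket_left [([314.1, 174.1], 0.76)]
top bracket_right [([313.5, 174.7], 0.46)]
top carrier_bar [([310.2, 173.5], 0.73), ([312.3, 178.0], 0.67)]
top pack_tray [([202.4, 169.5], 0.77), ([313.6, 177.1], 0.4)]
top left_tray [([258.2, 243.7], 0.64)]
top right_tray [([375.1, 245.6], 0.86), ([312.9, 176.1], 0.54)]
top bar_tray [([412.5, 180.7], 0.87)]
top vial [([315.0, 260.2], 0.42)]
top tape_roll [([451.1, 241.8], 0.82)]
```

```bash
python3 - <<'E'
import cv2
i=cv2.imread("pics/top0.png")
cv2.imwrite("pics/topc.png",cv2.resize(i[90:310,170:490],(800,550),interpolation=cv2.INTER_CUBIC))
E
```

```text
(no output)
```

View pics/topc.png

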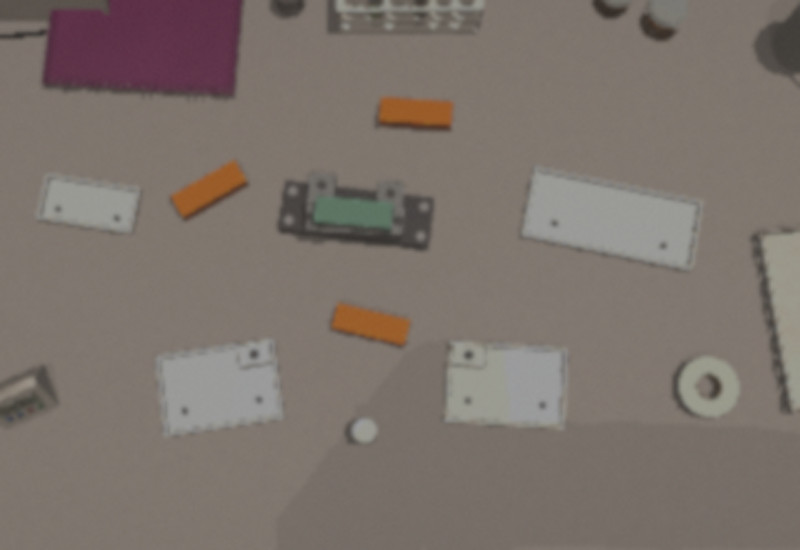

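View pics/scene0.png

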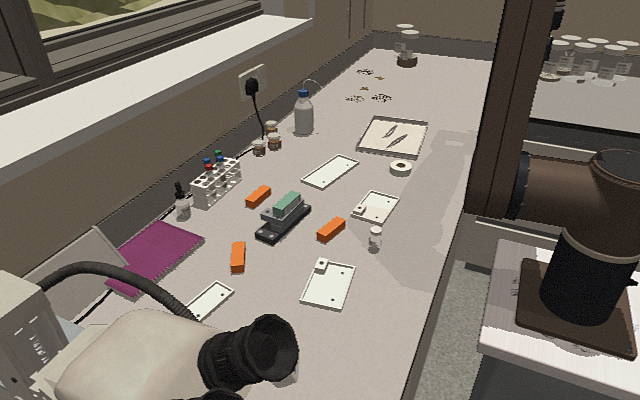

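The top view shows the stack (green pack on grey brackets on the dark bar) at about (315,175) px. The pack tray is at (206,171), left_tray with its block upper right at (258,245), right_tray with its block upper left at (372,244), and bar_tray at (415,177). The vial is at (315,262) and the tape at (453,245). The slide_pack candidates are one green piece at (312,175), on the stack, and orange ones at (336,135), (254,166) and (318,220). Only the green one fits, since the orange ones are look-alikes to leave alone. The enlarged crop confirms it.

```bash
cat >> h.py <<'E'
def toplane(c,px,z):
    p=viewer.camera_params(c); f=200/np.tan(np.radians(p["fov_y"]/2))
    px=np.atleast_2d(np.asarray(px,float)); d=np.c_[(px[:,0]-p["cx"])/f,-(px[:,1]-p["cy"])/f,-np.ones(len(px))]
    d=R.from_quat(p["attitude"]).apply(d); o=p["xyz"]
    return (o+d*((z-o[2])/d[:,2])[:,None])[:,:2]
def rect(c,m,z):
    m=cv2.resize(m.astype(np.uint8)*255,None,fx=4,fy=4,interpolation=cv2.INTER_LINEAR)
    cs,_=cv2.findContours((m>127).astype(np.uint8),cv2.RETR_EXTERNAL,cv2.CHAIN_APPROX_NONE)
    k=max(cs,key=cv2.contourArea)[:,0]; w=toplane(c,(k+.5)/4-.5,z)
    (x,y),(a,b),t=cv2.minAreaRect((w*1e3).astype(np.float32))
    if a>b: a,b,t=b,a,t+90   # long side b is 'y'; t = yaw of x axis
    t=(t+90)%180-90
    return [round(float(v),1) for v in(x,y,a,b,t)]
E
python3 - <<'E'
from h import *
viewer.read_camera("top")
for n,z in dict(slide_pack=.076,carrier_bar=.018,bracket_left=.054,pack_tray=.009,left_tray=.009,right_tray=.009,bar_tray=.009,vial=.052,tape_roll=.019).items():
    for d in viewer.outline_of("top",n)[:4]: print(n,round(d["confidence"],2),rect("top",d["mask"],z))
im=viewer.read_camera("top"); h=cv2.cvtColor(im,cv2.COLOR_BGR2HSV)
m=(h[...,0]>55)&(h[...,0]<90)&(h[...,1]>60); m[:, :270]=0; m[:,360:]=0
print("green top+side",rect("top",m,.076))
w=np.zeros_like(m); g=h[...,2]; w[150:215,275:350]=g[150:215,275:350]<85; print("dark",rect("top",w,.018))
for k in ("scene",):
    viewer.read_camera(k)
    for n,z in dict(slide_pack=.054,carrier_bar=0,pack_tray=0,left_tray=0,right_tray=0,bar_tray=0,vial=0).items():
        for d in viewer.pinpoint(k,n)[:4]: print(k,n,toplane(k,np.array(d["xy"])*[640,400],z).round(3).tolist(),round(d["confidence"],2))
E
```

```text
slide_pack 0.73 [638.8, 142.7, 35.1, 79.9, 29.4]
slide_pack 0.7 [501.2, -17.0, 33.2, 80.0, -14.0]
slide_pack 0.65 [715.9, -64.4, 34.2, 74.4, -4.2]
slide_pack 0.64 [612.2, -0.4, 38.2, 79.2, -6.5]
carrier_bar 0.6 [616.6, -62.5, 37.4, 58.9, 79.6]
carrier_bar 0.44 [617.9, -271.4, 80.6, 185.0, -12.3]
bracket_left 0.73 [640.4, 32.3, 30.1, 38.9, 89.8]
pack_tray 0.7 [642.7, 282.6, 54.9, 109.5, -10.0]
left_tray 0.92 [446.7, 139.5, 90.0, 128.6, 7.7]
left_tray 0.36 [642.9, 282.0, 53.8, 105.7, -10.3]
right_tray 0.78 [445.6, -155.4, 85.9, 126.2, -4.2]
right_tray 0.52 [642.6, 282.2, 54.0, 107.6, -10.0]
bar_tray 0.73 [619.4, -273.6, 84.3, 187.2, -13.2]
bar_tray 0.57 [446.0, 140.4, 87.7, 131.0, 8.1]
vial 0.35 [443.5, 132.6, 81.7, 123.5, 5.9]
tape_roll 0.87 [439.3, -359.6, 63.0, 66.5, -0.7]
green top+side [886.5, -97.6, 15.1, 19.0, 88.8]
dark [623.2, -0.6, 57.6, 158.6, -7.2]
scene slide_pack [[0.615, 0.002]] 0.95
scene slide_pack [[0.489, 0.042]] 0.94
scene slide_pack [[0.696, -0.001]] 0.7
scene slide_pack [[0.628, 0.201]] 0.56
scene carrier_bar [[0.64, -0.011]] 0.56
scene pack_tray [[0.648, 0.286]] 0.69
scene left_tray [[0.45, 0.141]] 0.66
scene right_tray [[0.456, -0.158]] 0.69
scene bar_tray [[0.634, -0.284]] 0.89
```

```bash
cat >> h.py <<'E'
def plan(x,y,z,psi):
    s=get_state(); M=R.from_quat(s["tcp_rot"]).as_matrix(); p=s["eef_pos"]
    cur=np.degrees(np.arctan2(M[1,1],M[0,1])); a=np.radians(psi)
    d=np.array([x,y,z])-p; ty=np.array([np.cos(a),np.sin(a)]); tx=np.array([-np.sin(a),np.cos(a)])
    print(f"t={s['time']:.1f} tcp={p.round(4)} yaw={cur:.1f} spin={-(psi-cur):.1f} then dx={d[:2]@tx*1e3:.1f} dy={d[:2]@ty*1e3:.1f} dz={-d[2]*1e3:.1f} mm; open={s['opening']:.2f} F={s['contact_force'].round(1)} ff={s['finger_force']:.1f}")
E
python3 - <<'E'
from h import *
im=viewer.read_camera("top"); h=cv2.cvtColor(im,cv2.COLOR_BGR2HSV)
print(h[175,305:320:5].tolist(), h[150,305].tolist())
m=np.zeros(im.shape[:2],bool); b=np.s_[160:190,285:340]
m[b]=(h[b][...,0]>50)&(h[b][...,0]<95)&(h[b][...,1]>35)
print(rect("top",m,.076))
print("vial",toplane("top",[315,262],.052))
plan(.6145,-.001,.14,-7)
cv2.imwrite("pics/st.png",cv2.resize(im[150:205,270:355],None,fx=9,fy=9,interpolation=cv2.INTER_CUBIC))
E
```

```text
[[68, 51, 116], [69, 52, 117], [67, 48, 117]] [16, 34, 128]
[615.2, -0.3, 28.6, 78.2, -6.8]
vial [[ 0.39940032 -0.00790708]]
t=2.1 tcp=[ 0.159  -0.656   0.2313] yaw=-76.4 spin=-69.4 then dx=705.6 dy=372.2 dz=91.3 mm; open=1.00 F=[0.5 0.  1. ] ff=0.0
```

View pics/st.png

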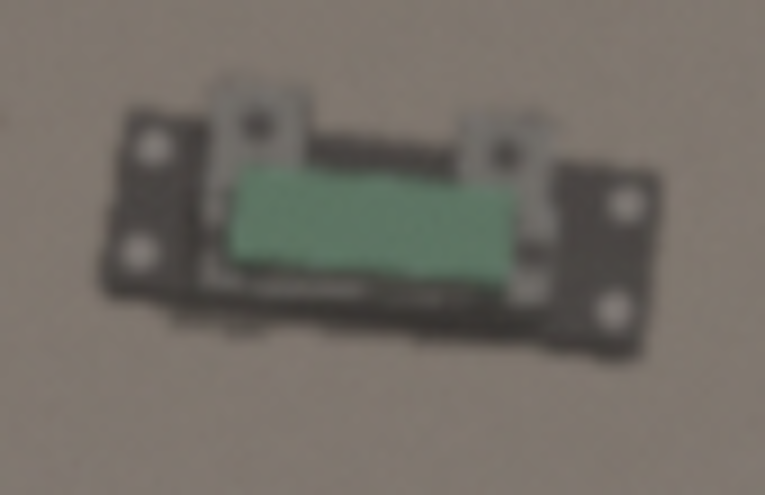

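The crop shows the green pack crisply at the top-picture pixels (312,175), fully on the stack, with bracket arms pointing to +x. Its measured size of 28.6 x 78 mm agrees with the description. I'm moving over it.

```bash
python3 -m handwheel '[[[0.085,0,0,0,-6.94],[0.085,0,0,0,-6.94],[0.085,0,0,0,-6.94],[0.085,0,0,0,-6.94],[0.085,0,0,0,-6.94],[0.085,0,0,0,-6.94],[0.085,0,0,0,-6.94],[0.085,0,0,0,-6.94],[0.085,0,0,0,-6.94],[0.085,0,0,0,-6.94]]]' 50
python3 -m handwheel '[[[0.085,0.0353,0.0186,0,0],[0.085,0.0353,0.0186,0,0],[0.085,0.0353,0.0186,0,0],[0.085,0.0353,0.0186,0,0],[0.085,0.0353,0.0186,0,0],[0.085,0.0353,0.0186,0,0],[0.085,0.0353,0.0186,0,0],[0.085,0.0353,0.0186,0,0],[0.085,0.0353,0.0186,0,0],[0.085,0.0353,0.0186,0,0]]]'
python3 -m handwheel '[[[0.085,0.0353,0.0186,0,0],[0.085,0.0353,0.0186,0,0],[0.085,0.0353,0.0186,0,0],[0.085,0.0353,0.0186,0,0],[0.085,0.0353,0.0186,0,0],[0.085,0.0353,0.0186,0,0],[0.085,0.0353,0.0186,0,0],[0.085,0.0353,0.0186,0,0],[0.085,0.0353,0.0186,0,0],[0.085,0.0353,0.0186,0,0],[0.085,0,0,0,0],[0.085,0,0,0,0]]]'
python3 -c "
from h import *
plan(.6152,-.0003,.0635,-6.8)"
```

```text
time: 2.93
eef_pos: [0.159, -0.656, 0.2313]
tcp_rot: [0.747, 0.665, 0.0, 0.0]
contact_force: [0.4, -0.4, -0.4]
opening: 1.0
finger_force: 0.0
time: 3.77
eef_pos: [0.3873, -0.3265, 0.2317]
tcp_rot: [0.749, 0.663, 0.0, 0.0]
contact_force: [1.5, -0.5, -0.4]
opening: 0.999
finger_force: 0.0
time: 4.77
eef_pos: [0.6146, 0.0015, 0.231]
tcp_rot: [0.748, 0.664, -0.0, -0.0]
contact_force: [-0.4, -0.1, 0.0]
opening: 1.001
finger_force: 0.0
t=4.8 tcp=[0.6146 0.0015 0.231 ] yaw=-6.8 spin=0.0 then dx=-1.7 dy=0.8 dz=167.5 mm; open=1.00 F=[-0.4 -0.1  0. ] ff=0.0
```

```bash
python3 -m handwheel '[[[0.06,-0.0017,0.0008,0.03,0],[0.06,0,0,0.03,0],[0.06,0,0,0.03,0],[0.06,0,0,0.03,0],[0.06,0,0,0.02,0],[0.06,0,0,0.015,0],[0.06,0,0,0.01,0],[0.06,0,0,0.0025,0],[0.06,0,0,0,0],[0.06,0,0,0,0]]]' 50
python3 -m handwheel '[[[0.02,0,0,0,0],[0.02,0,0,0,0],[0.02,0,0,0,0],[0.02,0,0,0,0],[0.02,0,0,0,0],[0.02,0,0,0,0]]]' 50
python3 -c "
from h import *
plan(.6152,-.0003,.0635,-6.8)"
```

```text
time: 5.6
eef_pos: [0.6154, -0.0028, 0.0651]
tcp_rot: [0.749, 0.663, 0.001, 0.001]
contact_force: [-0.3, 0.4, 0.3]
opening: 0.708
finger_force: 0.0
time: 6.1
eef_pos: [0.6156, -0.0023, 0.0653]
tcp_rot: [0.749, 0.663, 0.001, 0.001]
contact_force: [-0.6, 0.8, 6.1]
opening: 0.305
finger_force: 51.1
t=6.1 tcp=[ 0.6156 -0.0023  0.0653] yaw=-7.0 spin=-0.2 then dx=1.9 dy=-0.6 dz=1.8 mm; open=0.30 F=[-0.6  0.8  6.1] ff=51.1
```

```bash
python3 -m handwheel '[[[0.02,0,0,-0.01,0],[0.02,0,0,-0.02,0],[0.02,0,0,-0.03,0],[0.02,0,0,-0.03,0],[0.02,0,0,0,0],[0.02,0,0,0,0]]]'
python3 - <<'E'
from h import *
im=viewer.read_camera("top"); cv2.imwrite("pics/t2.png",im)
a=np.radians(-10); tx=np.array([-np.sin(a),np.cos(a)]); p=np.array([.6427,.2824])-.0019*tx
plan(*p,.155,-10)
E
```

```text
time: 6.6
eef_pos: [0.6158, -0.0023, 0.1563]
tcp_rot: [0.749, 0.663, 0.001, 0.002]
contact_force: [0.8, -0.4, -1.1]
opening: 0.296
finger_force: 50.4
t=6.7 tcp=[ 0.6143 -0.0021  0.1539] yaw=-7.0 spin=3.0 then dx=283.2 dy=-21.5 dz=-1.1 mm; open=0.30 F=[-0.2  0.5 -2.2] ff=50.4
```

View pics/t2.png

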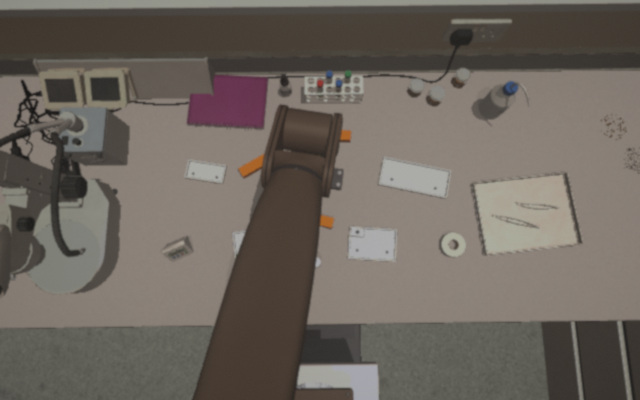

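The arm covers the stack area at (290,150). The microscope stands left of x-pixel 120, well clear of the pack tray at (206,171), so the way is free.

```bash
python3 -m handwheel '[[[0.02,0,0,0,3],[0.02,0.0354,-0.0027,0,0],[0.02,0.0354,-0.0027,0,0],[0.02,0.0354,-0.0027,0,0],[0.02,0.0354,-0.0027,0,0],[0.02,0.0354,-0.0027,0,0],[0.02,0.0354,-0.0027,0,0],[0.02,0.0354,-0.0027,0,0],[0.02,0.0354,-0.0027,0,0],[0.02,0,0,0,0],[0.02,0,0,0,0]]]'
python3 - <<'E'
from h import *
a=np.radians(-10); tx=np.array([-np.sin(a),np.cos(a)]); p=np.array([.6427,.2824])-.0019*tx
plan(*p,.0155,-10)
cv2.imwrite("pics/s3.png",cv2.resize(viewer.read_camera("scene")[200:360,120:360],None,fx=3,fy=3))
E
```

```text
time: 7.57
eef_pos: [0.6404, 0.282, 0.1505]
tcp_rot: [0.765, 0.644, -0.002, -0.001]
contact_force: [-0.2, -0.7, -2.0]
opening: 0.3
finger_force: 50.3
t=7.6 tcp=[0.6404 0.282  0.1505] yaw=-9.8 spin=0.2 then dx=-1.2 dy=2.2 dz=135.0 mm; open=0.30 F=[-0.2 -0.7 -2. ] ff=50.3
```

View pics/s3.png

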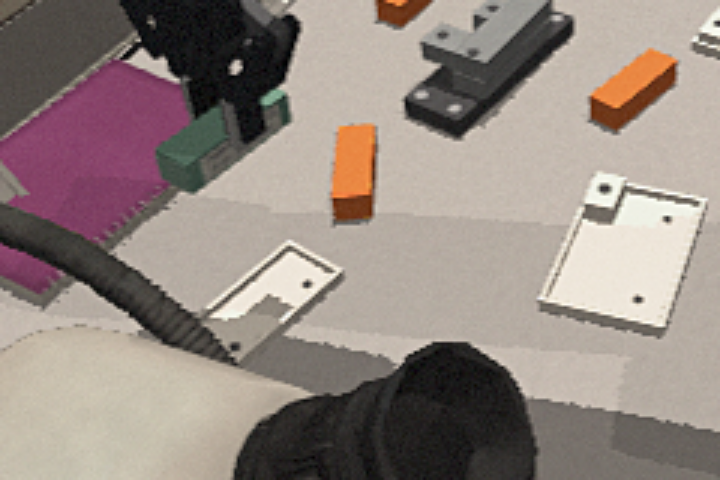

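The pack hangs level in the gripper above its tray, which shows below it at crop (270,300). I'm descending.

```bash
python3 -m handwheel '[[[0.02,-0.0012,0.0022,0.03,0],[0.02,0,0,0.03,0],[0.02,0,0,0.03,0],[0.02,0,0,0.02,0],[0.02,0,0,0.01,0],[0.02,0,0,0,0],[0.02,0,0,0,0]]]'
python3 - <<'E'
from h import *
a=np.radians(-10); tx=np.array([-np.sin(a),np.cos(a)]); p=np.array([.6427,.2824])-.0019*tx
plan(*p,.0155,-10)
E
```

```text
time: 8.2
eef_pos: [0.6443, 0.2779, 0.0335]
tcp_rot: [0.766, 0.642, -0.001, -0.0]
contact_force: [1.0, 1.0, -0.4]
opening: 0.298
finger_force: 50.3
t=8.2 tcp=[0.6443 0.2779 0.0335] yaw=-10.0 spin=-0.0 then dx=2.3 dy=-2.4 dz=18.0 mm; open=0.30 F=[ 1.   1.  -0.4] ff=50.3
```

```bash
python3 -m handwheel '[[[0.02,0.0023,-0.0024,0.006,0],[0.02,0,0,0.006,0],[0.02,0,0,0.004,0],[0.02,0,0,0.001,0],[0.02,0,0,0,0],[0.02,0,0,0,0]]]'
python3 - <<'E'
from h import *
a=np.radians(-10); tx=np.array([-np.sin(a),np.cos(a)]); p=np.array([.6427,.2824])-.0019*tx
plan(*p,.0155,-10)
E
```

```text
time: 8.7
eef_pos: [0.6424, 0.2817, 0.017]
tcp_rot: [0.766, 0.643, 0.0, 0.0]
contact_force: [0.8, -0.6, -1.2]
opening: 0.297
finger_force: 50.3
t=8.7 tcp=[0.6424 0.2817 0.017 ] yaw=-10.0 spin=0.0 then dx=-1.2 dy=0.1 dz=1.5 mm; open=0.30 F=[ 0.8 -0.6 -1.2] ff=50.3
```

```bash
python3 -m handwheel '[[[0.02,0,0,0.0015,0],[0.02,0,0,0.001,0],[0.02,0,0,0,0],[0.02,0,0,0,0]]]'
python3 -m handwheel '[[[0.05,0,0,0,0],[0.05,0,0,0,0],[0.05,0,0,0,0],[0.05,0,0,0,0],[0.05,0,0,-0.01,0],[0.05,0,0,-0.03,0],[0.05,0,0,-0.04,0],[0.05,0,0,-0.04,0],[0.05,0,0,-0.03,0],[0.05,0,0,0,0],[0.05,0,0,0,0]]]'
python3 -m handwheel '[[[0.06,-0.04,0,0,-3],[0.06,-0.04,0,0,0],[0.06,-0.04,0,0,0],[0.06,-0.04,0,0,0],[0.06,0,0,0,0],[0.06,0,0,0,0]]]'
python3 - <<'E'
from h import *
im=viewer.read_camera("top"); plan(.6152,-.0003,.1,-7)
cv2.imwrite("pics/t4.png",cv2.resize(im[140:210,170:270],None,fx=6,fy=6,interpolation=cv2.INTER_CUBIC))
h=cv2.cvtColor(im,cv2.COLOR_BGR2HSV);m=np.zeros(im.shape[:2],bool); b=np.s_[150:190,180:235]
m[b]=(h[b][...,0]>50)&(h[b][...,0]<95)&(h[b][...,1]>35)
print(rect("top",m,.025)); print([rect("top",d["mask"],.009) for d in viewer.outline_of("top","pack_tray")])
cv2.imwrite("pics/st4.png",cv2.resize(im[140:210,260:360],None,fx=6,fy=6,interpolation=cv2.INTER_CUBIC))
E
```

```text
time: 9.03
eef_pos: [0.6425, 0.2816, 0.0144]
tcp_rot: [0.766, 0.643, 0.0, 0.0]
contact_force: [-0.1, 0.5, -1.1]
opening: 0.297
finger_force: 50.3
time: 9.95
eef_pos: [0.6443, 0.2822, 0.1694]
tcp_rot: [0.766, 0.643, 0.004, 0.002]
contact_force: [-0.3, 0.2, -0.1]
opening: 0.584
finger_force: 0.0
time: 10.45
eef_pos: [0.6198, 0.1209, 0.1627]
tcp_rot: [0.75, 0.661, -0.001, -0.001]
contact_force: [0.4, -0.5, 0.1]
opening: 0.704
finger_force: 0.0
t=10.5 tcp=[0.62   0.1223 0.1629] yaw=-7.1 spin=-0.1 then dx=-122.3 dy=10.2 dz=62.9 mm; open=0.70 F=[-0.5  0.4 -0.2] ff=0.0
[648.0, 317.5, 9.8, 23.9, -87.5]
[]
```

View pics/t4.png

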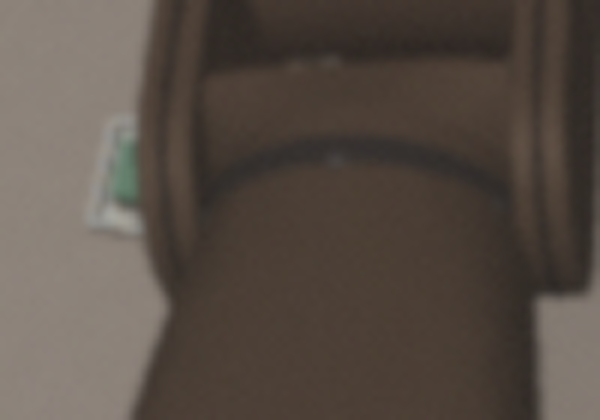

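The picture shows the arm blocking most of the tray. The green pack's end lies centred in the tray's end at crop (125,175). I'll move past the stack to see both.

```bash
python3 -m handwheel '[[[0.06,-0.04,0,0,0],[0.06,-0.04,0,0,0],[0.06,-0.04,0,0,0],[0.06,-0.04,0,0,0],[0.06,-0.04,0,0,0],[0.06,-0.04,0,0,0],[0.06,-0.04,0,0,0],[0.06,-0.04,0,0,0],[0.06,0,0,0,0],[0.06,0,0,0,0]]]'
python3 - <<'E'
from h import *
im=viewer.read_camera("top"); plan(.6152,-.0003,.1,-7)
h=cv2.cvtColor(im,cv2.COLOR_BGR2HSV);m=np.zeros(im.shape[:2],bool); b=np.s_[150:190,180:235]
m[b]=(h[b][...,0]>50)&(h[b][...,0]<95)&(h[b][...,1]>35)
print(rect("top",m,.025)); print([rect("top",d["mask"],.009) for d in viewer.outline_of("top","pack_tray")])
for n,z in dict(bracket_left=.054,bracket_right=.036,carrier_bar=.018,left_tray=.009).items():
    for d in viewer.outline_of("top",n)[:3]: print(n,round(d["confidence"],2),rect("top",d["mask"],z))
a=cv2.resize(im[145:205,270:350],None,fx=8,fy=8,interpolation=cv2.INTER_CUBIC); cv2.imwrite("pics/st5.png",a)
E
```

```text
time: 11.38
eef_pos: [0.5822, -0.1952, 0.1638]
tcp_rot: [0.749, 0.662, 0.0, -0.0]
contact_force: [0.3, -0.0, -0.2]
opening: 0.701
finger_force: 0.0
t=11.4 tcp=[ 0.5823 -0.1938  0.1637] yaw=-7.0 spin=0.0 then dx=196.0 dy=9.1 dz=63.7 mm; open=0.70 F=[ 0.2  0.6 -0.1] ff=0.0
[642.7, 282.9, 26.4, 78.9, -9.4]
[[642.6, 282.6, 54.2, 108.4, -10.0]]
bracket_left 0.74 [625.8, -2.2, 64.3, 101.6, -3.9]
bracket_right 0.55 [642.6, -38.4, 26.1, 28.0, -0.7]
carrier_bar 0.65 [616.2, -63.9, 38.6, 59.8, 77.8]
carrier_bar 0.59 [640.1, 280.9, 55.0, 109.2, -8.9]
left_tray 0.76 [446.8, 139.5, 85.8, 123.3, 7.4]
```

View pics/st5.png

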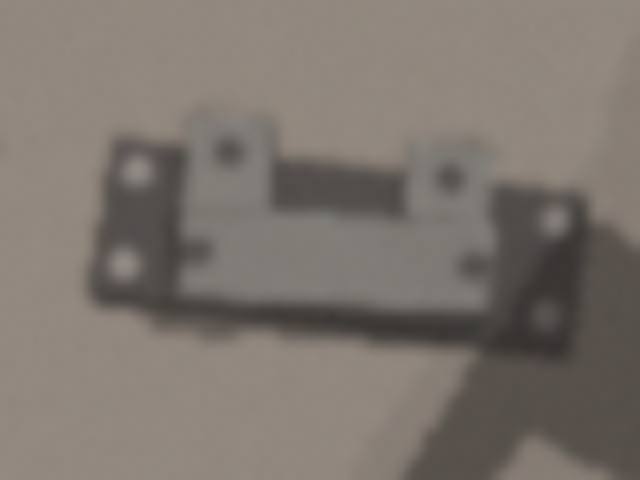

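Bracket_left shows on top, with the arm up at crop (230,160), the bar between (180,210) and (495,310), and the right bracket's arm end at (450,180) below. I'm projecting its corners.

```bash
python3 - <<'E'
from h import *
f=lambda c: np.array(c)/8+np.array([270,145])-.4
C=f([[180,294],[490,311],[495,217],[275,209],[275,118],[190,110]])
B=np.array([[-30,50],[-30,-50],[0,-50],[0,22],[30,22],[30,50]])
W=toplane("top",C,.054)*1e3
H=(B-B.mean(0)).T@(W-W.mean(0)); th=np.arctan2(H[0,1]-H[1,0],H[0,0]+H[1,1]); r=np.array([[np.cos(th),-np.sin(th)],[np.sin(th),np.cos(th)]])
t=W.mean(0)-r@B.mean(0); print(np.degrees(th),t,(W-(B@r.T+t)).round(1).tolist())
g=(r@[-15,4]+t)/1e3; print(g); plan(*g,.0445,np.degrees(th))
E
```

```text
-3.578972977250747 [629.49041726  -2.57066066] [[0.2, -0.6], [-0.3, 0.7], [0.5, 0.5], [-0.6, -1.1], [-0.5, 0.6], [0.7, -0.0]]
[0.61476937 0.0023579 ]
t=11.7 tcp=[ 0.5824 -0.1927  0.1642] yaw=-6.8 spin=-3.2 then dx=196.7 dy=20.2 dz=119.7 mm; open=0.70 F=[ 0.1 -0.2  0.3] ff=0.0
```

```bash
python3 -m handwheel '[[[0.06,0,0,0,-3.2],[0.06,0.0393,0.004,0,0],[0.06,0.0393,0.004,0,0],[0.06,0.0393,0.004,0,0],[0.06,0.0393,0.004,0,0],[0.06,0.0393,0.004,0,0],[0.06,0,0,0.03,0],[0.06,0,0,0.03,0],[0.06,0,0,0.03,0],[0.06,0,0,0.01,0],[0.06,0,0,0,0],[0.06,0,0,0,0]]]' 60
python3 -c "
from h import *
plan(.6148,.0024,.0445,-3.6)"
```

```text
time: 12.68
eef_pos: [0.615, 0.0007, 0.0646]
tcp_rot: [0.73, 0.684, -0.0, -0.0]
contact_force: [0.7, -0.8, 0.5]
opening: 0.703
finger_force: 0.0
t=12.7 tcp=[0.615  0.0007 0.0646] yaw=-3.7 spin=-0.1 then dx=1.7 dy=-0.4 dz=20.1 mm; open=0.70 F=[ 0.7 -0.8  0.5] ff=0.0
```

```bash
python3 -m handwheel '[[[0.06,0.0015,0,0.008,0],[0.06,0,0,0.008,0],[0.06,0,0,0.004,0],[0.06,0,0,0,0],[0.06,0,0,0,0]]]' 60
python3 -m handwheel '[[[0.02,0,0,0,0],[0.02,0,0,0,0],[0.02,0,0,0,0],[0.02,0,0,0,0],[0.02,0,0,0,0],[0.02,0,0,0,0]]]' 60
python3 -c "
from h import *
plan(.6148,.0024,.0445,-3.6)"
python3 -m handwheel '[[[0.02,0,0,-0.005,0],[0.02,0,0,-0.015,0],[0.02,0,0,-0.03,0],[0.02,0,0,-0.03,0],[0.02,0,0,-0.03,0],[0.02,0,0,0,0],[0.02,0,0,0,0]]]'
python3 - <<'E'
from h import *
cv2.imwrite("pics/s6.png",cv2.resize(viewer.read_camera("scene")[140:320,180:420],None,fx=3,fy=3)); plan(.5,.1,.15,5)
E
```

```text
time: 13.1
eef_pos: [0.615, 0.0016, 0.0443]
tcp_rot: [0.73, 0.683, -0.0, -0.0]
contact_force: [0.1, -0.4, -0.0]
opening: 0.703
finger_force: 0.0
time: 13.6
eef_pos: [0.6155, 0.0016, 0.0451]
tcp_rot: [0.73, 0.683, 0.0, 0.0]
contact_force: [-1.1, 0.3, 3.6]
opening: 0.326
finger_force: 61.2
t=13.6 tcp=[0.6155 0.0016 0.0451] yaw=-3.8 spin=-0.2 then dx=0.8 dy=-0.7 dz=0.6 mm; open=0.33 F=[-1.1  0.3  3.6] ff=61.2
time: 14.18
eef_pos: [0.616, 0.0016, 0.1561]
tcp_rot: [0.73, 0.683, 0.001, 0.002]
contact_force: [-1.2, 0.6, -3.4]
opening: 0.33
finger_force: 60.6
t=14.2 tcp=[0.6145 0.0019 0.1536] yaw=-3.8 spin=-8.8 then dx=107.7 dy=-105.5 dz=3.6 mm; open=0.33 F=[-1.2  0.1 -2.8] ff=60.6
```

View pics/s6.png

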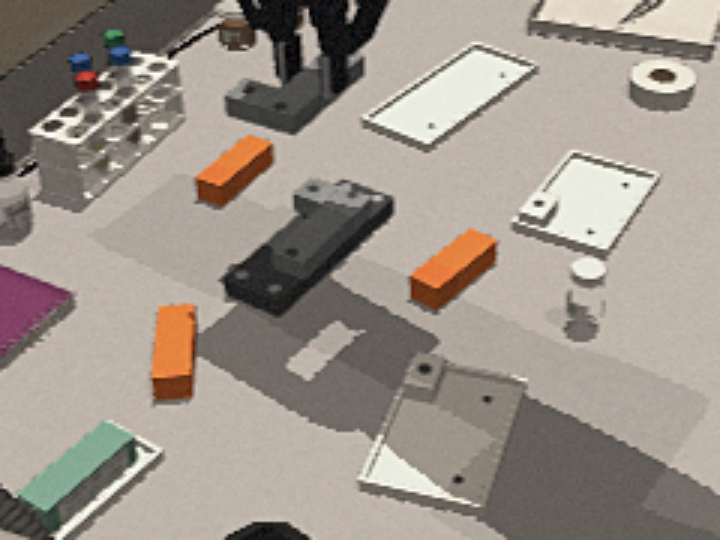

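Bracket_left hangs level in the gripper. Below are the right bracket on the bar at crop (310,230), the pack in its tray at (90,480) and left_tray with its block at (425,365).

```bash
python3 - <<'E'
from h import *
a=np.radians(7.6); r=np.array([[np.cos(a),-np.sin(a)],[np.sin(a),np.cos(a)]]); p=np.array([.4467,.1395])+r@[-.015,.0033]; print(p)
plan(*p,.05,7.6)
E
```

```text
[0.43139532 0.14078717]
t=14.2 tcp=[0.6145 0.0019 0.1536] yaw=-3.8 spin=-11.4 then dx=161.9 dy=-163.1 dz=103.6 mm; open=0.33 F=[-1.2  0.1 -2.8] ff=60.6
```

```bash
python3 -m handwheel '[[[0.02,0,0,0,-5.7],[0.02,0,0,0,-5.7],[0.02,0.02,-0.0203,0,0],[0.02,0.0284,-0.0286,0,0],[0.02,0.0284,-0.0286,0,0],[0.02,0.0284,-0.0286,0,0],[0.02,0.0284,-0.0286,0,0],[0.02,0.0284,-0.0284,0,0],[0.02,0,0,0.02,0],[0.02,0,0,0.02,0],[0.02,0,0,0,0],[0.02,0,0,0,0]]]'
python3 - <<'E'
from h import *
plan(.4314,.1408,.05,7.6)
cv2.imwrite("pics/s7.png",cv2.resize(viewer.read_camera("scene")[200:340,240:420],None,fx=4,fy=4))
E
```

```text
time: 15.23
eef_pos: [0.4292, 0.1405, 0.1114]
tcp_rot: [0.658, 0.753, -0.003, -0.002]
contact_force: [-0.1, 0.3, -2.2]
opening: 0.324
finger_force: 60.6
t=15.2 tcp=[0.4292 0.1405 0.1114] yaw=7.6 spin=0.0 then dx=0.0 dy=2.2 dz=61.4 mm; open=0.32 F=[-0.1  0.3 -2.2] ff=60.6
```

View pics/s7.png

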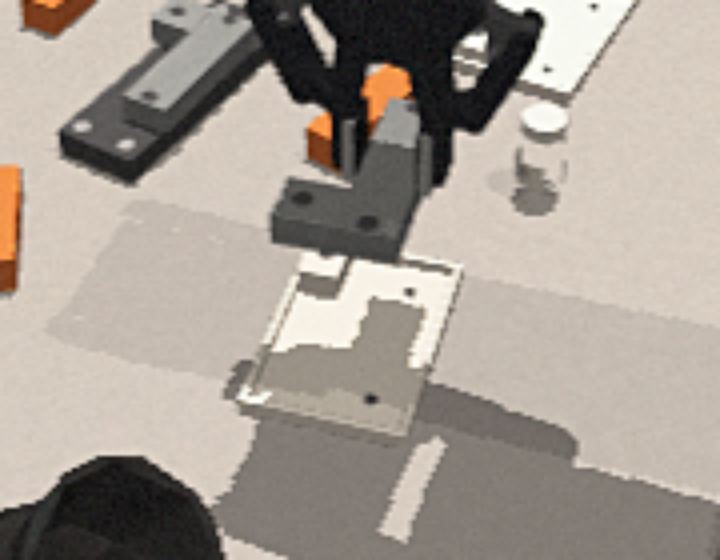

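The bracket is over left_tray with the notch facing the block at crop (320,275). The arm is nearest the camera, as it should be.

```bash
python3 -m handwheel '[[[0.02,0,0.001,0.02,0],[0.02,0,0,0.02,0],[0.02,0,0,0.02,0],[0.02,0,0,0.01,0],[0.02,0,0,0,0],[0.02,0,0,0,0],[0.02,0,0,0,0]]]'
python3 - <<'E'
from h import *
plan(.4314,.1408,.0130,7.6)
E
```

```text
time: 15.87
eef_pos: [0.4342, 0.1408, 0.0457]
tcp_rot: [0.659, 0.752, 0.001, 0.001]
contact_force: [-0.0, 0.6, -1.5]
opening: 0.328
finger_force: 60.6
t=15.9 tcp=[0.4342 0.1408 0.0457] yaw=7.6 spin=0.0 then dx=0.4 dy=-2.8 dz=32.7 mm; open=0.33 F=[-0.   0.6 -1.5] ff=60.6
```

```bash
python3 -m handwheel '[[[0.02,0,-0.002,0.008,0],[0.02,0,0,0.006,0],[0.02,0,0,0.004,0],[0.02,0,0,0.002,0],[0.02,0,0,0,0],[0.02,0,0,0,0],[0.02,0,0,0,0]]]'
python3 - <<'E'
from h import *
plan(.4314,.1408,.0130,7.6)
E
```

```text
time: 16.45
eef_pos: [0.4311, 0.1406, 0.0245]
tcp_rot: [0.658, 0.753, 0.0, 0.0]
contact_force: [-0.7, 0.8, -1.6]
opening: 0.328
finger_force: 60.6
t=16.4 tcp=[0.4311 0.1406 0.0245] yaw=7.6 spin=0.0 then dx=0.2 dy=0.3 dz=11.5 mm; open=0.33 F=[-0.7  0.8 -1.6] ff=60.6
```

```bash
python3 -m handwheel '[[[0.02,0,0,0.004,0],[0.02,0,0,0.004,0],[0.02,0,0,0.002,0],[0.02,0,0,0.001,0],[0.02,0,0,0,0],[0.02,0,0,0,0]]]'
python3 -c "
from h import *
plan(.4314,.1408,.0130,7.6)"
```

```text
time: 16.95
eef_pos: [0.4308, 0.1405, 0.0132]
tcp_rot: [0.659, 0.753, -0.0, -0.0]
contact_force: [0.2, -0.6, -2.1]
opening: 0.33
finger_force: 60.6
t=16.9 tcp=[0.4308 0.1405 0.0132] yaw=7.6 spin=0.0 then dx=0.2 dy=0.6 dz=0.2 mm; open=0.33 F=[ 0.2 -0.6 -2.1] ff=60.6
```

```bash
python3 -m handwheel '[[[0.05,0,0,0.0005,0],[0.05,0,0,0,0],[0.05,0,0,0,0],[0.05,0,0,0,0],[0.05,0,0,-0.01,0],[0.05,0,0,-0.03,0],[0.05,0,0,-0.04,0],[0.05,0,0,-0.04,0],[0.05,0,0,-0.03,0],[0.05,0,0,0,0]]]'
python3 -m handwheel '[[[0.06,0,0.03,0,0],[0.06,0,0.03,0,0],[0.06,0,0.03,0,0],[0.06,-0.03,0.02,0,0],[0.06,-0.04,0,0,0],[0.06,-0.04,0,0,0],[0.06,-0.04,0,0,0],[0.06,-0.04,0,0,0],[0.06,-0.04,0,0,0],[0.06,-0.04,0,0,0],[0.06,-0.04,0,0,0],[0.06,-0.04,0,0,0]]]'
python3 - <<'E'
from h import *
im=viewer.read_camera("top"); plan(.61,0,.1,-5)
for n,z in dict(bracket_left=.021,bracket_right=.036,carrier_bar=.018,left_tray=.009,right_tray=.009,vial=.052).items():
    for d in viewer.outline_of("top",n)[:3]: print(n,round(d["confidence"],2),rect("top",d["mask"],z))
a=cv2.resize(im[145:205,270:350],None,fx=8,fy=8,interpolation=cv2.INTER_CUBIC)
b=cv2.resize(im[215:275,225:305],None,fx=8,fy=8,interpolation=cv2.INTER_CUBIC)
cv2.imwrite("pics/ab8.png",cv2.resize(np.vstack([a,b]),None,fx=.625,fy=.625)); cv2.imwrite("pics/st8.png",a)
E
```

```text
time: 17.78
eef_pos: [0.4356, 0.1411, 0.1716]
tcp_rot: [0.658, 0.753, 0.006, 0.005]
contact_force: [-0.1, -1.0, 0.6]
opening: 0.58
finger_force: 0.0
time: 18.78
eef_pos: [0.5861, -0.1937, 0.1631]
tcp_rot: [0.659, 0.753, 0.0, 0.0]
contact_force: [0.6, 0.1, 0.5]
opening: 0.703
finger_force: 0.0
t=18.8 tcp=[ 0.5869 -0.201   0.1636] yaw=7.4 spin=12.4 then dx=202.2 dy=5.5 dz=63.6 mm; open=0.70 F=[ 1.2 -3.9  0.8] ff=0.0
bracket_left 0.85 [445.0, 138.5, 62.8, 102.9, 7.1]
bracket_right 0.74 [627.1, -0.7, 64.3, 101.3, -4.8]
carrier_bar 0.87 [629.2, 27.7, 56.7, 100.7, -6.0]
left_tray 0.65 [446.3, 140.5, 85.6, 126.5, 8.0]
vial 0.64 [399.4, -9.1, 24.0, 26.2, 89.4]
```

View pics/ab8.png

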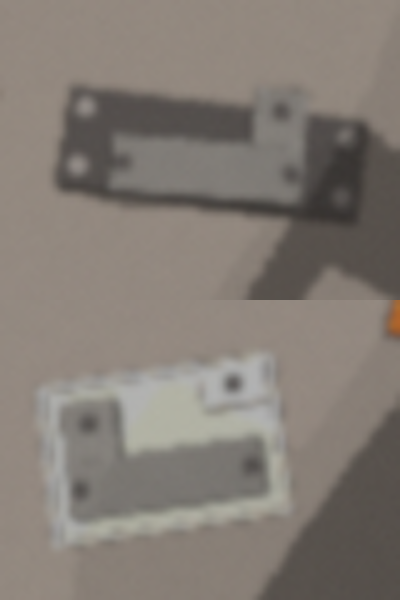

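The lower half shows bracket_left flat in left_tray with its notch round the block. The upper half shows bracket_right on the bar, with its corners at (110,187), (301,203), (308,93), (258,86), (252,141) and (115,133).

```bash
python3 - <<'E'
from h import *
C=np.array([[110,187],[301,203],[308,93],[258,86],[252,141],[115,133]])/5+np.array([270,145])-.4
B=np.array([[-30,50],[-30,-50],[30,-50],[30,-22],[0,-22],[0,50]])
W=toplane("top",C,.036)*1e3
H=(B-B.mean(0)).T@(W-W.mean(0)); th=np.arctan2(H[0,1]-H[1,0],H[0,0]+H[1,1]); r=np.array([[np.cos(th),-np.sin(th)],[np.sin(th),np.cos(th)]])
t=W.mean(0)-r@B.mean(0); print(np.degrees(th),t,(W-(B@r.T+t)).round(1).tolist())
g=(r@[-15,-4]+t)/1e3; print(g); plan(*g,.0265,np.degrees(th))
E
```

```text
-5.267431014321074 [629.82299215  -0.80253669] [[0.5, -0.6], [0.1, 0.3], [-1.1, 1.3], [0.4, -0.6], [0.8, 0.1], [-0.7, -0.4]]
[ 0.61451912 -0.00340858]
t=19.1 tcp=[ 0.586  -0.1903  0.1627] yaw=7.7 spin=13.0 then dx=188.7 dy=11.2 dz=136.2 mm; open=0.70 F=[-0.2  0.1 -0.7] ff=0.0
```

```bash
python3 -m handwheel '[[[0.06,0,0,0,6.5],[0.06,0,0,0,6.5],[0.06,0.0377,0.0022,0,0],[0.06,0.0377,0.0022,0,0],[0.06,0.0377,0.0022,0,0],[0.06,0.0377,0.0022,0,0],[0.06,0.0377,0.0022,0,0],[0.06,0,0,0.035,0],[0.06,0,0,0.035,0],[0.06,0,0,0.03,0],[0.06,0,0,0,0],[0.06,0,0,0,0]]]' 60
python3 -m handwheel '[[[0.06,0,0,0.01,0],[0.06,0,0,0,0],[0.06,0,0,0,0]]]'
python3 -c "
from h import *
plan(.6145,-.0034,.0265,-5.3)"
```

```text
time: 20.13
eef_pos: [0.613, -0.0035, 0.0611]
tcp_rot: [0.739, 0.674, -0.001, -0.002]
contact_force: [-0.6, -0.3, 0.6]
opening: 0.71
finger_force: 0.0
time: 20.38
eef_pos: [0.6159, -0.0053, 0.0545]
tcp_rot: [0.739, 0.673, 0.001, 0.001]
contact_force: [-0.1, -0.1, 0.2]
opening: 0.703
finger_force: 0.0
t=20.4 tcp=[ 0.6159 -0.0053  0.0545] yaw=-5.4 spin=-0.1 then dx=1.8 dy=-1.6 dz=28.0 mm; open=0.70 F=[-0.1 -0.1  0.2] ff=0.0
```

```bash
python3 -m handwheel '[[[0.06,0.0015,0,0.01,0],[0.06,0,0,0.008,0],[0.06,0,0,0.006,0],[0.06,0,0,0.002,0],[0.06,0,0,0,0],[0.06,0,0,0,0]]]' 60
python3 -c "
from h import *
plan(.6145,-.0034,.0265,-5.3)"
```

```text
time: 20.88
eef_pos: [0.6149, -0.0037, 0.0264]
tcp_rot: [0.74, 0.673, -0.0, -0.0]
contact_force: [0.5, -0.5, 0.1]
opening: 0.7
finger_force: 0.0
t=20.9 tcp=[ 0.6149 -0.0037  0.0264] yaw=-5.4 spin=-0.1 then dx=0.3 dy=-0.4 dz=-0.1 mm; open=0.70 F=[ 0.5 -0.5  0.1] ff=0.0
```

```bash
python3 -m handwheel '[[[0.02,0,0,0,0],[0.02,0,0,0,0],[0.02,0,0,0,0],[0.02,0,0,0,0],[0.02,0,0,0,0],[0.02,0,0,0,0]]]' 60
python3 -c "
from h import *
plan(.6145,-.0034,.0265,-5.3)"
python3 -m handwheel '[[[0.02,0,0,-0.005,0],[0.02,0,0,-0.015,0],[0.02,0,0,-0.03,0],[0.02,0,0,-0.04,0],[0.02,0,0,-0.04,0],[0.02,0,0,0,0],[0.02,0,0,0,0]]]'
python3 - <<'E'
from h import *
for n,K,(a,b) in [("right",[[445,424],[564,428],[568,347],[450,343]],(84,124)),("bar",[[520,237],[692,269],[703,200],[535,167]],(78,184)),("left",[[167,435],[281,417],[272,341],[158,357]],(84,124))]:
    W=toplane("top",np.array(K)/2.5+[170,90]-.3,.009)*1e3; B=np.array([[-a,b],[-a,-b],[a,-b],[a,b]])/2
    H=(B-B.mean(0)).T@(W-W.mean(0)); th=np.arctan2(H[0,1]-H[1,0],H[0,0]+H[1,1]); r=np.array([[np.cos(th),-np.sin(th)],[np.sin(th),np.cos(th)]])
    print(n,np.degrees(th).round(1),W.mean(0).round(1),(W-W.mean(0)-B@r.T).round(1).tolist())
viewer.read_camera("top")
print([(round(d["confidence"],2),rect("top",d["mask"],.009)) for n in("right_tray","bar_tray") for d in viewer.outline_of("top",n)])
plan(.45,-.155,.1,-4)
E
```

```text
time: 21.38
eef_pos: [0.6156, -0.0037, 0.0276]
tcp_rot: [0.739, 0.673, 0.0, 0.0]
contact_force: [-0.7, 0.3, 3.7]
opening: 0.327
finger_force: 61.8
t=21.4 tcp=[ 0.6156 -0.0037  0.0276] yaw=-5.4 spin=-0.1 then dx=0.2 dy=-1.1 dz=1.1 mm; open=0.33 F=[-0.7  0.3  3.7] ff=61.8
time: 21.97
eef_pos: [0.6169, -0.0039, 0.1603]
tcp_rot: [0.739, 0.673, 0.002, 0.003]
contact_force: [0.2, 0.5, -2.6]
opening: 0.328
finger_force: 61.2
right -3.4 [ 445.3 -155.8] [[-0.6, 0.3], [1.2, 2.1], [0.5, -0.6], [-1.2, -1.8]]
bar -12.0 [ 620.9 -273.9] [[-0.5, 0.8], [1.3, 0.7], [-0.4, 0.3], [-0.3, -1.8]]
left 7.7 [446.8 140.7] [[1.9, -2.8], [2.1, 3.5], [-2.7, 2.0], [-1.3, -2.8]]
[(0.74, [444.2, -155.1, 88.0, 125.8, -3.3]), (0.95, [619.7, -274.6, 83.2, 186.8, -13.2])]
t=22.1 tcp=[ 0.6133 -0.0033  0.1541] yaw=-5.4 spin=-1.4 then dx=-162.7 dy=-152.3 dz=54.1 mm; open=0.33 F=[-0.8 -0.5 -3.2] ff=61.2
```

```bash
python3 - <<'E'
from h import *
a=np.radians(-3.6); r=np.array([[np.cos(a),-np.sin(a)],[np.sin(a),np.cos(a)]]); p=np.array([.4452,-.1555])+r@[-.015,-.0042]; print(p)
plan(*p,.013,-3.6)
E
```

```text
[ 0.42996588 -0.15874985]
t=22.1 tcp=[ 0.6133 -0.0033  0.1541] yaw=-5.4 spin=-1.8 then dx=-166.6 dy=-173.2 dz=141.1 mm; open=0.33 F=[-0.8 -0.5 -3.2] ff=61.2
```

```bash
python3 -m handwheel '[[[0.02,0,0,0,-1.8],[0.02,-0.0227,-0.0232,0,0],[0.02,-0.0288,-0.03,0,0],[0.02,-0.0288,-0.03,0,0],[0.02,-0.0288,-0.03,0,0],[0.02,-0.0288,-0.03,0,0],[0.02,-0.0288,-0.03,0,0],[0.02,0,0,0.02,0],[0.02,0,0,0.02,0],[0.02,0,0,0,0],[0.02,0,0,0,0]]]'
python3 -m handwheel '[[[0.02,0,0,0.02,0],[0.02,0,0,0.02,0],[0.02,0,0,0.01,0],[0.02,0,0,0,0],[0.02,0,0,0,0],[0.02,0,0,0,0]]]'
python3 - <<'E'
from h import *
plan(.4300,-.1587,.013,-3.6)
E
```

```text
time: 23.03
eef_pos: [0.4297, -0.1581, 0.1141]
tcp_rot: [0.729, 0.685, -0.001, -0.003]
contact_force: [0.0, 0.1, -2.1]
opening: 0.325
finger_force: 61.2
time: 23.53
eef_pos: [0.4328, -0.1595, 0.0679]
tcp_rot: [0.729, 0.685, 0.0, 0.001]
contact_force: [0.6, -0.8, -2.0]
opening: 0.326
finger_force: 61.2
t=23.5 tcp=[ 0.4328 -0.1595  0.0679] yaw=-3.5 spin=0.1 then dx=0.7 dy=-2.8 dz=54.9 mm; open=0.33 F=[ 0.6 -0.8 -2. ] ff=61.2
```

```bash
python3 -m handwheel '[[[0.02,0,-0.001,0.015,0],[0.02,0,0,0.012,0],[0.02,0,0,0.008,0],[0.02,0,0,0.004,0],[0.02,0,0,0.002,0],[0.02,0,0,0,0],[0.02,0,0,0,0]]]'
python3 - <<'E'
from h import *
plan(.4300,-.1587,.013,-3.6)
cv2.imwrite("pics/s9.png",cv2.resize(viewer.read_camera("scene")[150:270,310:450],None,fx=5,fy=5))
E
```

```text
time: 24.12
eef_pos: [0.4314, -0.1595, 0.0265]
tcp_rot: [0.729, 0.685, 0.0, 0.001]
contact_force: [0.0, 0.9, -2.6]
opening: 0.323
finger_force: 61.2
t=24.1 tcp=[ 0.4314 -0.1595  0.0265] yaw=-3.6 spin=0.0 then dx=0.7 dy=-1.4 dz=13.5 mm; open=0.32 F=[ 0.   0.9 -2.6] ff=61.2
```

View pics/s9.png

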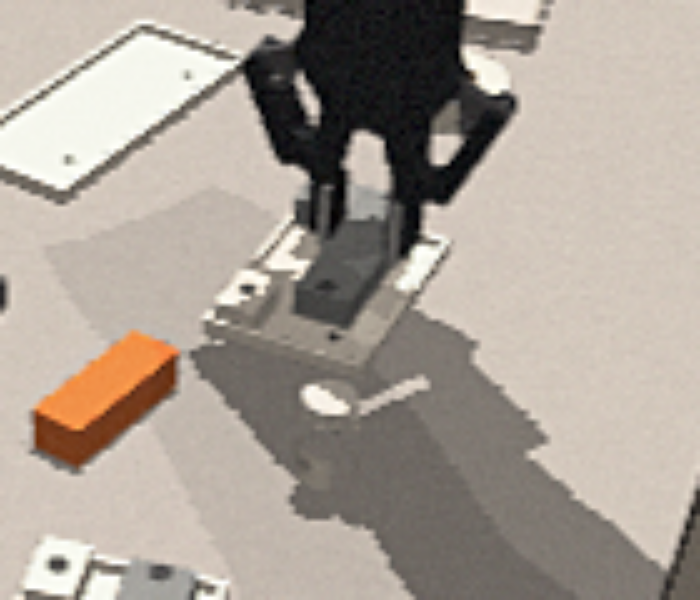

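The bracket is just above right_tray, its notch beside the block at crop (245,290). The vial at (325,430) still stands. I'm lowering and releasing.

```bash
python3 -m handwheel '[[[0.02,0.0005,-0.0005,0.005,0],[0.02,0,0,0.004,0],[0.02,0,0,0.002,0],[0.02,0,0,0.001,0],[0.02,0,0,0,0],[0.02,0,0,0,0],[0.02,0,0,0,0]]]'
python3 -c "
from h import *
plan(.4300,-.1587,.013,-3.6)"
```

```text
time: 24.75
eef_pos: [0.4305, -0.1587, 0.0139]
tcp_rot: [0.729, 0.685, 0.0, 0.0]
contact_force: [0.3, -0.1, -1.6]
opening: 0.326
finger_force: 61.2
t=24.8 tcp=[ 0.4305 -0.1587  0.0139] yaw=-3.6 spin=0.0 then dx=-0.0 dy=-0.5 dz=0.9 mm; open=0.33 F=[ 0.3 -0.1 -1.6] ff=61.2
```

```bash
python3 -m handwheel '[[[0.02,0,0,0.001,0],[0.05,0,0,0,0],[0.05,0,0,0,0],[0.05,0,0,0,0],[0.05,0,0,0,0],[0.05,0,0,-0.01,0],[0.05,0,0,-0.03,0],[0.05,0,0,-0.04,0],[0.05,0,0,-0.04,0],[0.05,0,0,-0.03,0],[0.05,0,0,0,0],[0.05,0,0,0,0]]]'
python3 - <<'E'
from h import *
im=viewer.read_camera("top"); h=cv2.cvtColor(im,cv2.COLOR_BGR2HSV)
for d in viewer.outline_of("top","carrier_bar")[:2]: print(round(d["confidence"],2),rect("top",d["mask"],.018))
w=np.zeros(im.shape[:2],bool); g=h[...,2]; w[155:200,275:346]=g[155:200,275:346]<92; print("dark",rect("top",w,.018))
cv2.imwrite("pics/c10.png",cv2.resize(im[145:205,270:350],None,fx=8,fy=8,interpolation=cv2.INTER_CUBIC))
plan(.623,0,.0055,-7)
E
```

```text
time: 25.75
eef_pos: [0.4319, -0.1595, 0.1662]
tcp_rot: [0.729, 0.685, 0.001, 0.003]
contact_force: [0.8, -0.4, -0.9]
opening: 0.589
finger_force: 0.0
0.55 [624.8, -1.8, 58.5, 158.3, -7.7]
dark [624.7, -0.8, 56.5, 158.7, -7.8]
t=25.9 tcp=[ 0.4298 -0.1583  0.1624] yaw=-3.6 spin=3.4 then dx=180.6 dy=172.5 dz=156.9 mm; open=0.58 F=[-0.   0.4  0.6] ff=0.0
```

View pics/c10.png

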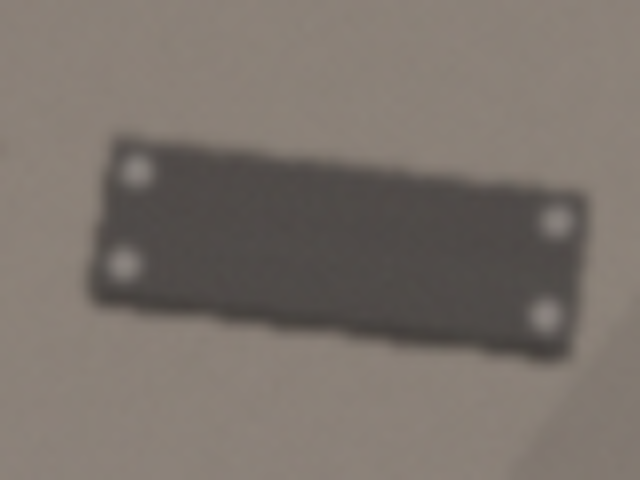

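The bar lies bare and in place, its centre at crop (340,245). Measured centre is (0.625, -0.001) and 57 x 159 mm, which matches.

```bash
python3 -m handwheel '[[[0.085,0,0,0,4],[0.085,0.0259,0.025,0,0],[0.085,0.0259,0.025,0,0],[0.085,0.0259,0.025,0,0],[0.085,0.0259,0.025,0,0],[0.085,0.0259,0.025,0,0],[0.085,0.0259,0.025,0,0],[0.085,0.0259,0.025,0,0],[0.085,0,0,0.03,0],[0.085,0,0,0.03,0],[0.085,0,0,0,0],[0.085,0,0,0,0]]]' 80
python3 - <<'E'
from h import *
plan(.6255,-.001,.0055,-7.6)
im=viewer.read_camera("top")
for n in("bracket_right","right_tray"): print([(round(d["confidence"],2),rect("top",d["mask"],.021 if n[0]=="b" else .009)) for d in viewer.outline_of("top",n)][:2])
cv2.imwrite("pics/r11.png",cv2.resize(im[215:275,335:415],None,fx=6,fy=6,interpolation=cv2.INTER_CUBIC))
E
```

```text
time: 26.85
eef_pos: [0.6246, -0.0014, 0.0984]
tcp_rot: [0.752, 0.659, -0.003, -0.004]
contact_force: [0.4, -0.1, 0.5]
opening: 0.995
finger_force: 0.0
t=26.9 tcp=[ 0.6246 -0.0014  0.0984] yaw=-7.6 spin=0.0 then dx=0.5 dy=0.8 dz=92.9 mm; open=1.00 F=[ 0.4 -0.1  0.5] ff=0.0
[(0.72, [443.3, -154.8, 60.7, 101.9, -1.4]), (0.41, [640.9, 281.6, 34.2, 83.4, -11.2])]
[(0.74, [445.5, -155.5, 86.0, 126.2, -4.1])]
```

View pics/r11.png

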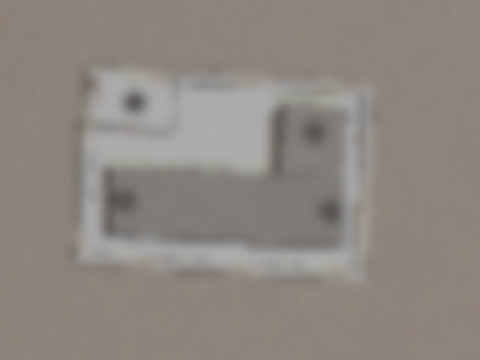

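Bracket_right lies flat in its tray, its notch round the block at crop (130,100). Now I go for the bar.

```bash
python3 -m handwheel '[[[0.085,0,0,0.03,0],[0.085,0,0,0.02,0],[0.085,0,0,0.015,0],[0.085,0,0,0,0],[0.085,0,0,0,0],[0.085,0,0,0,0]]]' 80
python3 -c "
from h import *
plan(.6255,-.001,.0055,-7.6)"
```

```text
time: 27.5
eef_pos: [0.6293, -0.0025, 0.0403]
tcp_rot: [0.752, 0.659, 0.001, 0.002]
contact_force: [-0.0, 0.4, -0.5]
opening: 0.995
finger_force: 0.0
t=27.5 tcp=[ 0.6293 -0.0025  0.0403] yaw=-7.6 spin=0.0 then dx=0.9 dy=-4.0 dz=34.8 mm; open=1.00 F=[-0.   0.4 -0.5] ff=0.0
```

```bash
python3 -m handwheel '[[[0.085,0,-0.002,0.012,0],[0.085,0,0,0.01,0],[0.085,0,0,0.006,0],[0.085,0,0,0.003,0],[0.085,0,0,0,0],[0.085,0,0,0,0],[0.085,0,0,0,0]]]' 80
python3 -c "
from h import *
plan(.6255,-.001,.0055,-7.6)"
```

```text
time: 28.08
eef_pos: [0.6261, -0.0017, 0.0071]
tcp_rot: [0.752, 0.659, 0.0, 0.0]
contact_force: [1.0, 0.1, 0.2]
opening: 0.991
finger_force: 0.0
t=28.1 tcp=[ 0.6261 -0.0017  0.0071] yaw=-7.6 spin=0.0 then dx=0.7 dy=-0.7 dz=1.6 mm; open=0.99 F=[1.  0.1 0.2] ff=0.0
```

```bash
python3 -m handwheel '[[[0.085,0,0,0.0015,0],[0.085,0,0,0,0],[0.045,0,0,0,0],[0.045,0,0,0,0],[0.045,0,0,0,0],[0.045,0,0,0,0],[0.045,0,0,0,0],[0.045,0,0,0,0]]]' 80
python3 -c "
from h import *
plan(.6255,-.001,.0055,-7.6)"
python3 -m handwheel '[[[0.045,0,0,-0.005,0],[0.045,0,0,-0.015,0],[0.045,0,0,-0.03,0],[0.045,0,0,-0.03,0],[0.045,0,0,-0.02,0],[0.045,0,0,0,0],[0.045,0,0,0,0]]]'
python3 - <<'E'
from h import *
a=np.radians(-12.4); tx=np.array([-np.sin(a),np.cos(a)]); p=np.array([.6203,-.2741])-.0005*tx; print(p)
plan(*p,.1,-12.4)
E
```

```text
time: 28.75
eef_pos: [0.6265, -0.0018, 0.0063]
tcp_rot: [0.752, 0.659, 0.0, 0.001]
contact_force: [-0.4, 0.6, 5.0]
opening: 0.601
finger_force: 84.5
t=28.8 tcp=[ 0.6265 -0.0018  0.0063] yaw=-7.6 spin=0.0 then dx=0.7 dy=-1.1 dz=0.8 mm; open=0.60 F=[-0.4  0.6  5. ] ff=84.5
time: 29.33
eef_pos: [0.6262, -0.0018, 0.1065]
tcp_rot: [0.752, 0.659, 0.001, 0.001]
contact_force: [0.3, -0.1, -4.6]
opening: 0.604
finger_force: 84.6
[ 0.62019263 -0.27458834]
t=29.3 tcp=[ 0.6262 -0.0018  0.1065] yaw=-7.6 spin=4.8 then dx=-267.7 dy=52.7 dz=6.5 mm; open=0.60 F=[ 0.3 -0.1 -4.6] ff=84.6
```

```bash
python3 -m handwheel '[[[0.045,0,0,0,4.8],[0.045,-0.027,0.0053,0,0],[0.045,-0.0344,0.0068,0,0],[0.045,-0.0344,0.0068,0,0],[0.045,-0.0344,0.0068,0,0],[0.045,-0.0344,0.0068,0,0],[0.045,-0.0344,0.0068,0,0],[0.045,-0.0344,0.0068,0,0],[0.045,-0.0344,0.0066,0,0],[0.045,0,0,0,0],[0.045,0,0,0,0],[0.045,0,0,0,0]]]'
python3 -m handwheel '[[[0.045,0,0,0.02,0],[0.045,0,0,0.02,0],[0.045,0,0,0.01,0],[0.045,0,0,0,0],[0.045,0,0,0,0],[0.045,0,0,0,0]]]'
python3 - <<'E'
from h import *
plan(.6202,-.2746,.0095,-12.4)
cv2.imwrite("pics/s12.png",cv2.resize(viewer.read_camera("scene")[110:240,260:440],None,fx=4,fy=4))
E
```

```text
time: 30.33
eef_pos: [0.6181, -0.2736, 0.1022]
tcp_rot: [0.779, 0.626, -0.001, -0.003]
contact_force: [-0.0, -0.3, -2.8]
opening: 0.603
finger_force: 84.6
time: 30.83
eef_pos: [0.6205, -0.2742, 0.0562]
tcp_rot: [0.779, 0.627, 0.0, 0.001]
contact_force: [1.1, 0.2, -2.4]
opening: 0.603
finger_force: 84.6
t=30.8 tcp=[ 0.6205 -0.2742  0.0562] yaw=-12.3 spin=0.1 then dx=-0.4 dy=-0.2 dz=46.7 mm; open=0.60 F=[ 1.1  0.2 -2.4] ff=84.6
```

View pics/s12.png

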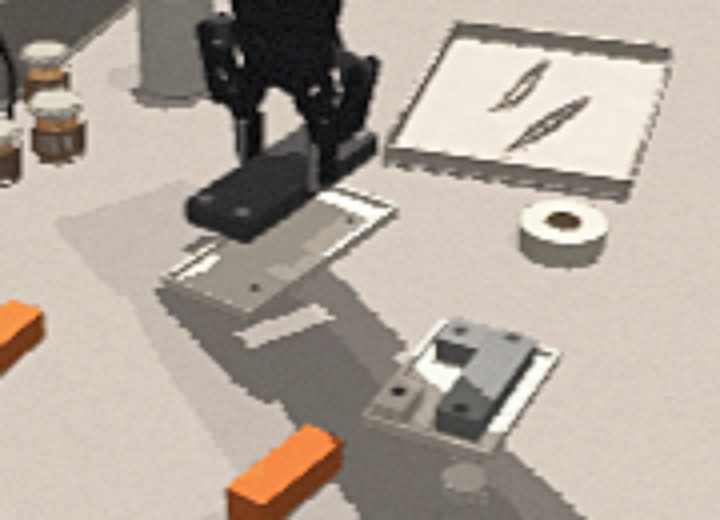

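The bar hangs level over bar_tray at crop (280,250), parallel to it. I'm lowering.

```bash
python3 -m handwheel '[[[0.045,0,0,0.012,0],[0.045,0,0,0.01,0],[0.045,0,0,0.006,0],[0.045,0,0,0.003,0],[0.045,0,0,0,0],[0.045,0,0,0,0],[0.045,0,0,0,0]]]'
python3 -c "
from h import *
plan(.6202,-.2746,.0095,-12.4)"
```

```text
time: 31.47
eef_pos: [0.6201, -0.2749, 0.0247]
tcp_rot: [0.779, 0.627, 0.0, 0.0]
contact_force: [0.1, 1.3, -4.0]
opening: 0.602
finger_force: 84.6
t=31.5 tcp=[ 0.6201 -0.2749  0.0247] yaw=-12.4 spin=0.0 then dx=0.3 dy=0.0 dz=15.2 mm; open=0.60 F=[ 0.1  1.3 -4. ] ff=84.6
```

```bash
python3 -m handwheel '[[[0.045,0,0,0.006,0],[0.045,0,0,0.004,0],[0.045,0,0,0.003,0],[0.045,0,0,0.001,0],[0.045,0,0,0,0],[0.045,0,0,0,0],[0.045,0,0,0,0]]]'
python3 -c "
from h import *
plan(.6202,-.2746,.0095,-12.4)"
```

```text
time: 32.05
eef_pos: [0.62, -0.2747, 0.0105]
tcp_rot: [0.779, 0.627, 0.0, 0.0]
contact_force: [0.5, 0.1, -3.4]
opening: 0.602
finger_force: 84.6
t=32.0 tcp=[ 0.62   -0.2747  0.0105] yaw=-12.4 spin=0.0 then dx=0.1 dy=0.2 dz=1.0 mm; open=0.60 F=[ 0.5  0.1 -3.4] ff=84.6
```

```bash
python3 -m handwheel '[[[0.045,0,0,0.001,0],[0.045,0,0,0,0],[0.075,0,0,0,0],[0.075,0,0,0,0],[0.075,0,0,0,0],[0.075,0,0,0,0],[0.075,0,0,-0.01,0],[0.075,0,0,-0.03,0],[0.075,0,0,-0.04,0],[0.075,0,0,-0.04,0],[0.075,0,0,-0.03,0],[0.075,0,0,0,0]]]'
python3 -m handwheel '[[[0.075,0.04,0,0,0],[0.075,0.04,0,0,0],[0.075,0.04,0,0,0],[0.075,0.04,0,0,0],[0.075,0.04,0,0,0],[0.075,0.04,0,0,0],[0.075,0.04,0,0,0],[0.075,0,0,0,0],[0.075,0,0,0,0]]]'
python3 - <<'E'
from h import *
im=viewer.read_camera("top"); h=cv2.cvtColor(im,cv2.COLOR_BGR2HSV)
w=np.zeros(im.shape[:2],bool); b=np.s_[155:200,375:455]; w[b]=h[b][...,2]<95; print("bar",rect("top",w,.021))
for n,z in dict(bar_tray=.009,tape_roll=.019,vial=.052,bracket_right=.021).items(): print(n,[(round(d["confidence"],2),rect("top",d["mask"],z)) for d in viewer.outline_of("top",n)][:1])
cv2.imwrite("pics/f13.png",cv2.resize(im[110:290,170:490],None,fx=2.5,fy=2.5,interpolation=cv2.INTER_CUBIC)); print(get_state()["time"])
E
```

```text
time: 33.05
eef_pos: [0.6242, -0.2772, 0.1708]
tcp_rot: [0.779, 0.627, 0.003, 0.008]
contact_force: [0.6, -0.5, 1.7]
opening: 0.876
finger_force: 0.0
time: 33.8
eef_pos: [0.6801, 0.0013, 0.16]
tcp_rot: [0.778, 0.628, 0.0, 0.0]
contact_force: [0.1, 0.6, 0.9]
opening: 0.875
finger_force: 0.0
bar [618.2, -272.1, 55.2, 160.1, -12.6]
bar_tray [(0.75, [635.9, -275.2, 75.9, 194.7, -0.7])]
tape_roll [(0.87, [440.5, -359.6, 60.5, 66.7, -0.7])]
vial [(0.18, [610.1, -264.4, 79.2, 179.8, -12.4])]
bracket_right [(0.58, [442.8, -155.6, 60.4, 104.2, -0.7])]
34.05
```

View pics/f13.png

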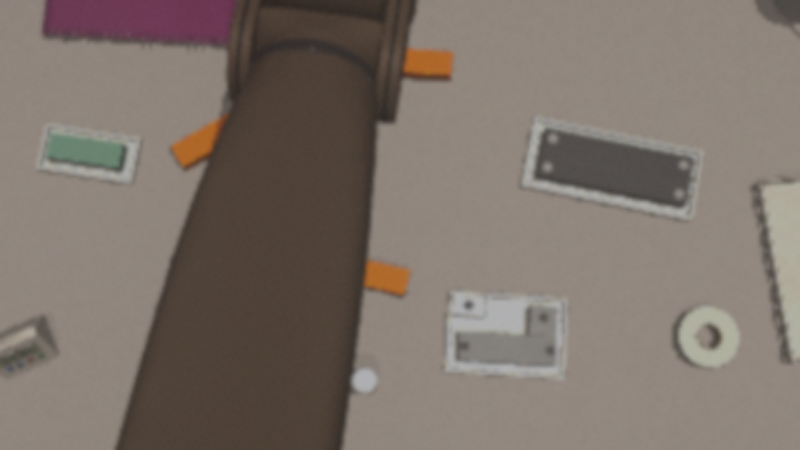

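The carrier bar is in its tray at crop (613,167), bracket_right at (505,335) and the pack at (88,150). The vial at (364,380) and the tape at (708,337) have not moved. Bracket_left was checked earlier. I'm handing in.

```bash
python3 -c "
from h import *
print(sign_off())"
```

```text
the job is handed in; nothing more can be done
None
```

The job is handed in: the pack, both brackets and the carrier bar were each set flat in their own tray by about 34 s, and the vial and tape roll were left where they stood; no verdict was returned.

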